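Walk the chill block round to the fence

ROBOT

A 6-joint arm with a two-finger parallel gripper is mounted at the origin on the work surface. World frame = base frame: x ahead of the robot, y to its left, z up, the work surface at z = 0. Lengths are in m, angles in rad, forces in N, time in s.
With the tool pointing down it reaches from about 0.25 to 0.725 m from the base axis. Payload 4 kg.
Tool frame: the origin (TCP) lies midway between the tips of the shut fingers; the grasp point (between the pads) lies 19 mm behind it; z points along the fingers, y is the direction in which the jaws open and shut (so a half turn about z gives the same grasp; the last joint's range is limited). The gripper opens to 85 mm and grips with 20 to 120 N. Pads are 22 mm wide; open, the fingers measure 114 mm over their backs; the gripper's body (76 mm by 85 mm) begins 54 mm behind the grasp point. The pads swing forward as they close: fully open they stand 13 mm farther back than shut.
Start: joints at [-1.342, 0.241, 0.005, 1.335, 0, 1.571], TCP at [0.113, -0.487, 0.231] pointing down, gripper open.
Joint ranges: [-2.72, 2.72], [-1.05, 1.87], [-1.09, 1.28], [-1.99, 2.15], [-1.42, 1.44], [-3.14, 3.14]. Speed limits (rad/s): [2.79, 2.79, 3.14, 3.14, 3.14, 3.14].

INTERFACE

Orientations are given as a unit quaternion [x, y, z, w].
In Python, from workcell import get_obs, camera, camera_model, job_done, masks_of gives the robot as it stands.
- The arm moves only by the tool jog_arm, never from a script. Its argument "deltas" is a list that holds one entry, the list of rows, each a list of 7 numbers: the shift along the tool's x, y, z in mm, then the turn, a rotation vector about the tool's x, y, z in degrees, then the finger opening in mm, from 0 to 85.4. A call has 1 to 5 rows; each row shifts and turns the pose as measured when the row begins, along the tool's axes as they then stand; what a row does not reach is not made up. A row lasts 1/10 s, in which the tool goes at most 50 mm and 8.59 degrees, less where a joint would pass 70% of its speed; a pose out of reach is approached as far as the arm can. A call with a gripper value outside its range is refused whole. The fingers move at their own pace and stop on an object; the grip force is fixed at half the most. Time passes only in rows, so rows that do not move let the fingers close. It gives the time, the measured TCP pose, the force and the opening at its end, in the units of the state.
- get_obs(): the state, without advancing time (a new reading comes with each control period).
- camera(name): name is "scene" or "top"; returns the picture (480x640x3 uint8, red, green, blue); there is no depth.
- camera_model(name): a dict with "fovy" (degrees; the focal length in pixels is half the picture's height over the tangent of half this angle, whatever the lens; pixels are square), "cx", "cy" (the principal point, pixels), "pose" (4x4, takes a point from camera to world coordinates). Camera axes: x right, y down, z forward; pixel columns grow to the right and rows downward; lengths in m; the calibration is good to about 2 mm. A picture is of the moment at which its call begins. camera_model takes no time and is no camera call.
- job_done(): hands the job in, once; it reports no verdict.
Trained networks look in the newest picture that a camera, given by its name, has taken for a name from the list of things; names that differ only in an ending like _2 or _b are one class to them, and where a whole thing is asked for, a point or a joint stands for the part that bears it (a point fixed in the world has none). Each returns a list of dicts, best first, with "conf" (0 to 1); they miss things now and then, are a little off and sometimes report something else, mostly with a low value. They report only what shows in the picture. A call takes as long as a camera call.
- masks_of(target, camera): "pixels" (480x640 bool, what is visible of it) and "at" ([column, row] in pixels, amid what is visible of it).
The state is a dict: "clock": time; "joint_pos": joint angles; "joint_vel": joint speeds; "tau": joint torques, N m; "eef_pos": TCP position; "tool_rot": TCP orientation; "ft_force": force on the tool from outside, world axes, zero at the start; "ft_torque": the same for the moment, N m; "grip_width": finger opening in m.
Only numpy, scipy, OpenCV 4.12 (cv2) and the standard library are available. Lean on these libraries where they do the work, as an engineer would, in place of code of your own. Each camera call takes 0.05 s, during which the arm holds its last target. There are 200 camera calls.

TASK

Using only pushes of the fingertips, never gripping or lifting it, walk the heavy chill block round by pushing its corners in turn until one of its long copper sides squarely faces the steel fence, keeping it clear of the fence while it is still askew. Then push it home so that this copper side lies flush against the fence along its whole length, and draw the hand away. Leave the tools and parts lying around where they are.

Things in the scene. Friction and masses are not known exactly. Their poses are not given: they have to be found in the camera images.
- chill_block: heavy aluminium block, flat on the table: 92 mm (its x) by 140 (its y) by 36 high; about 1.25 kg, sliding takes 4 to 11 N. Origin: centre of its underside, z up. Copper long sides at x = +46 and -46 (either may go to the fence), bare ends at y = +70 and -70, blue dots on top at y = +45 and -45. Starts turned 35 to 90 degrees from facing the fence, either way, its centre 150 to 180 from it.
- fence: dark steel angle fence, fixed: upright plate 300 mm long (its y), 10 thick, 36 high; behind it an 8 high foot with two bolts. Origin: table level, middle of its front face. That face is the plane x = 0; +x points into the fence and the block lies on the -x side. Home, the block's centre is at fence x = -46.
- pliers: combination pliers with red grips, 165 long, 60 wide, 13 high, lying flat; origin near the joint, on the table. Not to be disturbed.
- wire_brush: wire brush lying on the table, about 200 long, 30 high; origin on the table beneath it, long axis along its x. Not to be disturbed.
- gas_nozzle: small copper welding nozzle standing on its wide end, diameter 26, 50 high; origin under its centre. Not to be disturbed.
- coupon: loose flat brass test plate 100 x 50 x 8; origin under its centre. Not to be disturbed.
- tip_tin: green round jar with a yellow cap, diameter 60, 55 high; origin under its centre. Not to be disturbed.
- magnet: red magnetic welding square 85 long, 16 thick, 65 high, standing on its long edge; origin under its centre. Not to be disturbed.

How it is judged:
By the outcome, as a careful person would: the job done as asked, in the order asked, and still so for the second after the job is handed in, with the robot touching nothing.
It also fails if it takes over 72 s, if anything falls off the work surface, if the arm or the gripper's body presses on something with over 40 N, if the wrist force passes 120 N, or if a joint passes its speed limit or range.

## Working session

There is one attempt and no reset: what is moved stays moved. The work goes in short steps, Python scripts to look and compute and a tool call to move; the robot and the scene stay as the last step left them, time stands still between calls to the robot, and variables do not carry over. Pictures are saved under pics/ and viewed, about 8 in all and at most 12, crops included, and the job is handed in when it is done.

Besides the shell and the picture viewer there is one more tool, called after "Emit:" as name(argument=value, ...) on one line, values as JSON. jog_arm: Moves the arm, as the interface text tells. Its arguments: {"type":"object","properties":{"deltas":{"type":"array"}},"required":["deltas"]}

```bash
mkdir -p pics; ls; cat > h.py <<'E'
import numpy as np, cv2
from workcell import *
def ray(cam,uv,z):
    m=camera_model(cam);f=240/np.tan(np.radians(m["fovy"])/2);P=np.array(m["pose"])
    uv=np.atleast_2d(uv).astype(float)
    d=np.c_[(uv[:,0]-m["cx"])/f,(uv[:,1]-m["cy"])/f,np.ones(len(uv))]@P[:3,:3].T
    o=P[:3,3];return o+d*((z-o[2])/d[:,2])[:,None]
def proj(cam,p):
    m=camera_model(cam);f=240/np.tan(np.radians(m["fovy"])/2);P=np.array(m["pose"])
    q=(np.atleast_2d(p)-P[:3,3])@P[:3,:3];return np.c_[q[:,0]/q[:,2]*f+m["cx"],q[:,1]/q[:,2]*f+m["cy"]]
def snap(cam,name):
    im=camera(cam);cv2.imwrite(f"pics/{name}.png",im[:,:,::-1]);return im
E
python3 - <<'E'
from h import *
for c in("top","scene"):
    snap(c,c+"0");m=camera_model(c);print(c,m["fovy"],m["cx"],m["cy"],np.round(m["pose"],3).tolist())
for n,z in [("chill_block",.036),("fence",.036),("pliers",.01),("wire_brush",.02),("gas_nozzle",.05),("coupon",.008),("tip_tin",.055),("magnet",.065)]:
    for r in masks_of(n,"top")[:2]:
        px=np.argwhere(r["pixels"])[:,::-1].astype(np.int32)
        b=cv2.boxPoints(cv2.minAreaRect(px))
        print(n,round(r["conf"],2),np.round(r["at"]),len(px),np.round(ray("top",b,z)[:,:2],3).tolist())
o=get_obs();print(o["clock"],o["tool_rot"],o["eef_pos"],o["ft_force"])
E
```

```text
pics
top 42.79757507716048 321.06216550602676 239.0230350565609 [[0.024, -0.983, 0.182, 0.285], [-1.0, -0.022, 0.01, -0.009], [-0.006, -0.183, -0.983, 1.298], [0.0, 0.0, 0.0, 1.0]]
scene 45.15364684813802 312.42708000500386 234.2425725641744 [[0.727, 0.562, -0.395, 1.032], [0.687, -0.592, 0.422, -0.529], [0.004, -0.578, -0.816, 1.012], [0.0, 0.0, 0.0, 1.0]]
fence 0.91 [219. 207.] 3500 [[0.44, 0.252], [0.741, 0.229], [0.734, 0.172], [0.434, 0.197]]
pliers 0.68 [515. 278.] 1002 [[0.461, -0.307], [0.523, -0.347], [0.43, -0.489], [0.37, -0.448]]
pliers 0.54 [130. 267.] 543 [[0.429, 0.441], [0.507, 0.409], [0.491, 0.376], [0.414, 0.408]]
wire_brush 0.71 [480. 171.] 1433 [[0.691, -0.257], [0.736, -0.278], [0.651, -0.46], [0.606, -0.438]]
gas_nozzle 0.63 [439. 208.] 156 [[0.605, -0.231], [0.606, -0.258], [0.576, -0.258], [0.575, -0.231]]
coupon 0.55 [449. 308.] 1140 [[0.43, -0.226], [0.443, -0.276], [0.344, -0.297], [0.332, -0.248]]
tip_tin 0.78 [165. 174.] 749 [[0.645, 0.38], [0.687, 0.343], [0.638, 0.291], [0.596, 0.328]]
magnet 0.69 [128. 269.] 516 [[0.421, 0.422], [0.498, 0.401], [0.486, 0.368], [0.41, 0.389]]
magnet 0.63 [218. 208.] 3574 [[0.436, 0.248], [0.733, 0.222], [0.725, 0.164], [0.429, 0.192]]
0.5 [ 9.93462183e-01  1.14161682e-01  9.48345056e-07 -4.12584611e-05] [ 0.11339362 -0.48693869  0.23127641] [ 0.47492393 -0.11768395  0.49699199]
```

View pics/top0.png

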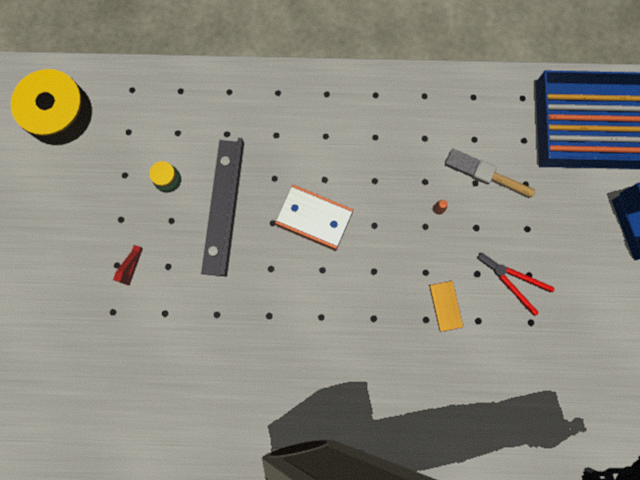

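View pics/scene0.png

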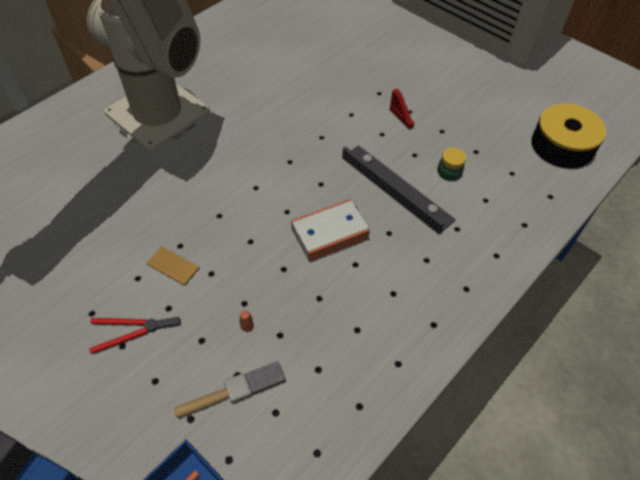

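The top view shows the block at about (314,217), its long axis pointing towards the fence. The fence is at about (222,207), with its face on the right. The pliers, brush, nozzle and coupon are to the right, and the tin and magnet are behind the fence. Next I'll zoom in on the edges.

```bash
python3 - <<'E'
from h import *
a=cv2.imread("pics/top0.png")[120:290,190:370]; b=cv2.imread("pics/scene0.png")[135:275,280:465]
a=cv2.resize(a,None,fx=3,fy=3,interpolation=2);b=cv2.resize(b,(400,303),interpolation=2)
o=np.zeros((600,800,3),np.uint8);a=cv2.resize(a,(400,378));o[:378,:400]=a;o[:303,400:]=b
cv2.imwrite("pics/z0.png",o)
im=cv2.imread("pics/top0.png")
for r in (150,170,190,210,230,250,265): print(r,im[r,205:255].mean(1).astype(int).tolist())
# block: white top & blue dots
hsv=cv2.cvtColor(im,cv2.COLOR_BGR2HSV);roi=np.zeros((480,640),bool);roi[170:265,262:365]=1
w=(im.min(2)>200)&roi; print(w.sum())
bl=(hsv[...,0]>100)&(hsv[...,0]<130)&(hsv[...,1]>120)&roi
n,l,s,c=cv2.connectedComponentsWithStats(bl.astype(np.uint8));print(s[1:,4],c[1:],ray("top",c[1:],.036))
cu=(hsv[...,0]<20)&(hsv[...,1]>90)&roi
u=(w|bl|cu).astype(np.uint8);q=np.argwhere(w)[:,::-1].astype(np.int32)
print(np.round(ray("top",cv2.boxPoints(cv2.minAreaRect(q)),.036),4).tolist())
E
```

```text
150 [154, 153, 154, 151, 156, 156, 155, 155, 154, 155, 156, 160, 131, 85, 74, 72, 77, 72, 73, 74, 73, 78, 73, 77, 78, 77, 73, 75, 71, 79, 68, 70, 72, 73, 78, 61, 36, 44, 108, 161, 156, 158, 154, 152, 152, 160, 153, 157, 152, 153]
170 [155, 154, 152, 155, 151, 158, 154, 156, 160, 141, 101, 78, 74, 75, 75, 75, 81, 78, 73, 77, 75, 76, 79, 79, 77, 72, 76, 70, 69, 74, 76, 79, 67, 41, 35, 81, 133, 153, 155, 147, 149, 150, 152, 151, 149, 148, 151, 155, 148, 152]
190 [156, 156, 158, 156, 159, 159, 161, 121, 77, 74, 75, 75, 80, 81, 71, 79, 77, 79, 79, 80, 76, 79, 78, 76, 78, 76, 75, 75, 77, 87, 67, 34, 48, 115, 157, 158, 157, 155, 153, 158, 157, 158, 154, 158, 155, 155, 153, 159, 154, 154]
210 [157, 159, 166, 163, 139, 82, 78, 79, 79, 74, 84, 75, 78, 78, 79, 76, 74, 79, 81, 77, 83, 75, 74, 76, 76, 82, 84, 68, 34, 31, 89, 141, 156, 157, 155, 152, 152, 152, 153, 151, 149, 155, 148, 150, 151, 151, 157, 155, 147, 153]
230 [160, 132, 89, 73, 80, 78, 72, 78, 82, 79, 81, 75, 80, 80, 81, 75, 74, 81, 78, 69, 85, 89, 79, 82, 76, 48, 34, 56, 119, 156, 162, 156, 155, 159, 156, 153, 158, 148, 153, 155, 154, 156, 155, 150, 152, 158, 157, 150, 154, 152]
250 [78, 81, 83, 131, 174, 169, 166, 165, 170, 169, 168, 168, 136, 83, 80, 81, 79, 80, 76, 80, 81, 88, 63, 34, 44, 110, 155, 156, 149, 149, 150, 149, 151, 149, 149, 152, 151, 152, 150, 148, 151, 151, 152, 150, 149, 154, 152, 150, 157, 151]
265 [78, 86, 84, 81, 80, 77, 84, 81, 81, 81, 79, 84, 82, 78, 80, 80, 71, 84, 83, 83, 68, 34, 37, 95, 156, 158, 151, 157, 154, 154, 154, 153, 154, 154, 152, 154, 153, 155, 154, 150, 152, 156, 154, 157, 154, 155, 155, 155, 155, 153]
2191
[30 28] [[294.36666667 207.36666667]
 [333.5        223.78571429]] [[ 0.58617971  0.06174405  0.036     ]
 [ 0.55254482 -0.0217526   0.036     ]]
[[0.5587, 0.0981, 0.036], [0.6315, 0.0711, 0.036], [0.5793, -0.0574, 0.036], [0.5076, -0.0293, 0.036]]
```

View pics/z0.png

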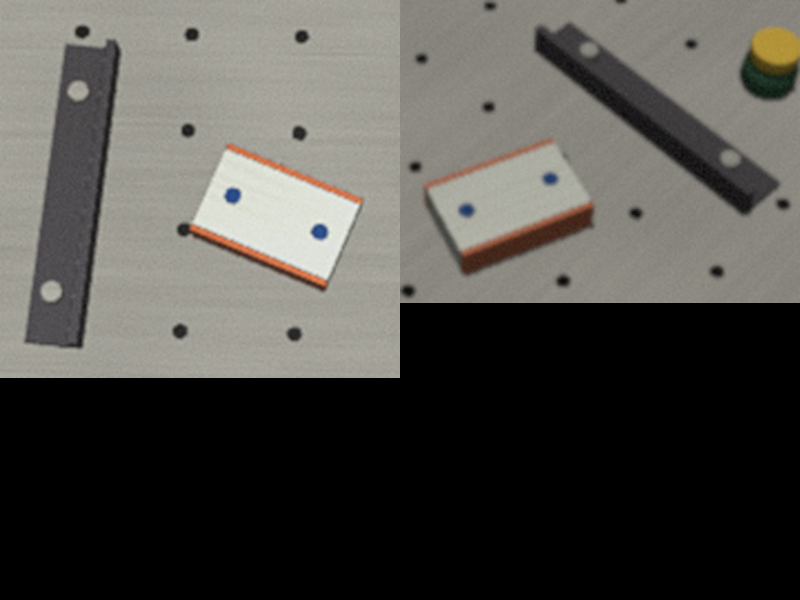

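The crops show the fence face clearly, with a dark front strip and a top lip. They also show the block's two copper long sides and both blue dots. I'll fit the fence frame and write a status helper that works in fence coordinates.

```bash
cat > st.py <<'E'
from h import *
import json,os,sys
from scipy.spatial.transform import Rotation as Ro
if not os.path.exists("fence.json"):
    im=cv2.imread("pics/top0.png").mean(2);B=[];T=[]
    for r in range(146,270,2):
        row=im[r];c=228+int((265-r)*-0.0)+0
        c0=int(242-(r-150)*15.5/115)   # dark strip
        s=np.argmin(row[c0-4:c0+5])+c0-4
        k=s
        while row[k]<95:k+=1
        B.append((k-1+(95-row[k-1])/(row[k]-row[k-1]),r))
        k=s
        while row[k]<54:k-=1
        T.append((k+(row[k]-54)/(row[k]-row[k+1]),r))
    res=[]
    for E,z in((B,0),(T,.036)):
        p=ray("top",np.array(E),z)[:,:2].astype(np.float32)
        vx,vy,x,y=cv2.fitLine(p,cv2.DIST_HUBER,0,.01,.01).ravel()
        a=np.degrees(np.arctan2(vy,vx));a=(a+90)%180-90
        res.append((a,y+vy/vx*(0.585-x)));print("fence edge z",z,"angle",a,"y at x=.585",res[-1][1])
    a=np.mean([r[0] for r in res]);yy=np.mean([r[1] for r in res])
    n=np.array([-np.sin(np.radians(a)),np.cos(np.radians(a))])
    p=np.array([.585,yy])
    json.dump(dict(p=p.tolist(),n=n.tolist()),open("fence.json","w"))
F=json.load(open("fence.json"));n=np.array(F["n"]);t=np.array([-n[1],n[0]]);O=np.array(F["p"])
def tof(p): d=np.atleast_2d(p)[:,:2]-O; return np.c_[d@n,d@t]*1000
def tow(q): q=np.atleast_2d(q)/1000; return O+q[:,:1]*n+q[:,1:2]*t
def tcp():
    o=get_obs();R=Ro.from_quat(o["tool_rot"]).as_matrix()
    x=R[:2,0];yaw=np.degrees(np.arctan2(x@t,x@n))
    print("clk %.2f tcp fence %s z %.1f yaw_vs_fence %.1f tilt %.2f q1 %.2f q6 %.2f F %s w %.1f"%(o["clock"],np.round(tof(o["eef_pos"])[0],1),o["eef_pos"][2]*1e3,yaw,np.degrees(np.arccos(-R[2,2])),o["joint_pos"][0],o["joint_pos"][5],np.round(o["ft_force"],1),o["grip_width"]*1e3))
def block(im,cam="top",p=True):
    """blue dots -> centre, long-axis angle from fence y"""
    hsv=cv2.cvtColor(im,cv2.COLOR_RGB2HSV)
    bl=((hsv[...,0]>100)&(hsv[...,0]<130)&(hsv[...,1]>110)).astype(np.uint8)
    N,l,s,c=cv2.connectedComponentsWithStats(bl)
    C=[]
    for i in range(1,N):
        if 8<s[i,4]<150:
            y,x=np.nonzero(l==i); wgt=hsv[y,x,1].astype(float); C.append((np.average(x,weights=wgt),np.average(y,weights=wgt)))
    if len(C)<2: print("dots",len(C));return
    w=ray(cam,np.array(C),.036);f=tof(w);best=None
    for i in range(len(f)):
        for j in range(i):
            e=abs(np.hypot(*(f[i]-f[j]))-90)
            ok=-260<(f[i]+f[j])[0]/2<-30
            if ok and (best is None or e<best[0]): best=(e,i,j)
    e,i,j=best;d=f[i]-f[j];d=d if d[0]>0 else -d
    ang=np.degrees(np.arctan2(d[0],d[1]))
    ang=(ang+90)%180-90
    cen=(f[i]+f[j])/2
    u=np.array([np.sin(np.radians(ang)),np.cos(np.radians(ang))]);v=np.array([u[1],-u[0]])
    print(cam,"block centre",np.round(cen,1),"ang(long axis from fence y toward +x) %.1f dotlen %.1f"%(ang,np.hypot(*d)))
    print(" corners",*[ (int(round(q[0])),int(round(q[1]))) for q in (cen+a*70*u+b*46*v for a,b in((1,1),(1,-1),(-1,-1),(-1,1)))])
    return cen,ang
if __name__=="__main__":
    tcp()
    for c in sys.argv[1:]:
        cam,nm=c.split(":"); block(snap(cam,nm),cam)
E
python3 st.py top:top1 scene:scene1; python3 - <<'E'
from st import *
print(F, 180/np.pi*np.arctan2(n[1],n[0]))
for k,p in dict(coupon=(.387,-.262),nozzle=(.59,-.244),brush=(.71,-.27)).items(): print(k,tof(p))
print(tow([[-165,0],[0,150],[0,-150]]))
E
```

```text
fence edge z 0 angle -4.37986 y at x=.585 0.19262792
fence edge z 0.036 angle -4.300102 y at x=.585 0.19180647
clk 0.50 tcp fence [-712.9  418.9] z 231.3 yaw_vs_fence -72.5 tilt 0.00 q1 -1.34 q6 1.57 F [ 0.5 -0.1  0.5] w 85.2
top block centre [-172.9    2.6] ang(long axis from fence y toward +x) -72.6 dotlen 89.8
 corners (-226, 67) (-253, -20) (-120, -62) (-92, 26)
scene block centre [-174.6    3.2] ang(long axis from fence y toward +x) -72.7 dotlen 90.3
 corners (-228, 68) (-255, -20) (-121, -62) (-94, 26)
{'p': [0.585, 0.19221720099449158], 'n': [0.07567454874515533, 0.9971325993537903]} 85.66001887587083
coupon [[-467.89833895  163.05957295]]
nozzle [[-434.58801877  -37.99620284]]
brush [[-451.4325205  -159.61965303]]
[[0.5725137  0.02769032]
 [0.43543011 0.20356838]
 [0.73456989 0.18086602]]
```

```bash
python3 - <<'E'
import numpy as np
d=np.array([38,-21.5])
for k in range(9):
    p=np.radians(-72.5+8.05*k);print(k,np.round([d@[np.cos(p),np.sin(p)],d@[np.sin(p),-np.cos(p)]]))
E
```

```text
0 [ 32. -30.]
1 [ 36. -25.]
2 [ 39. -20.]
3 [ 41. -14.]
4 [43. -8.]
5 [44. -2.]
6 [43.  4.]
7 [42. 10.]
8 [41. 16.]
```

Emit:
jog_arm(deltas=[[[32,-30,0,0,0,-8,0],[36,-25,0,0,0,-8,0],[39,-20,0,0,0,-8,0],[41,-14,0,0,0,-8,0],[43,-8,0,0,0,-8,0]]])

```text
clock: 1.1
eef_pos: [0.2357, -0.3043, 0.2303]
tool_rot: [0.891, 0.454, -0.0, 0.002]
ft_force: [2.0, -0.1, 0.0]
grip_width: 0.0123
```

Emit:
jog_arm(deltas=[[[44,-2,0,0,0,-8,0],[43,4,0,0,0,-8,0],[42,10,0,0,0,-8,0],[41,16,0,0,0,-8,0],[0,0,0,0,0,0,0]]])

```text
clock: 1.6
eef_pos: [0.3354, -0.1479, 0.2315]
tool_rot: [0.72, 0.694, 0.001, 0.004]
ft_force: [-0.4, -1.5, -0.8]
grip_width: 0.0
```

```bash
python3 st.py
```

```text
clk 1.60 tcp fence [-358.   223.1] z 231.5 yaw_vs_fence 2.2 tilt 0.49 q1 -0.41 q6 1.19 F [-0.4 -1.5 -0.8] w 0.0
```

Emit:
jog_arm(deltas=[[[42,27,0,0,0,2,0],[42,27,0,0,0,0,0],[42,27,10,0,0,0,0],[42,27,20,0,0,0,0],[42,27,20,0,0,0,0]]])

```text
clock: 2.1
eef_pos: [0.482, 0.0397, 0.1883]
tool_rot: [0.738, 0.674, 0.003, 0.01]
ft_force: [0.8, -1.5, 0.3]
grip_width: 0.0
```

Emit:
jog_arm(deltas=[[[42,27,20,0,0,0,0],[0,0,40,0,0,0,0],[0,0,40,0,0,0,0],[0,0,20,0,0,0,0],[0,0,0,0,0,0,0]]])

```text
clock: 2.6
eef_pos: [0.5177, 0.0779, 0.0643]
tool_rot: [0.738, 0.675, 0.004, 0.011]
ft_force: [-0.7, -0.1, 0.4]
grip_width: -0.0003
```

```bash
python3 st.py
```

```text
clk 2.60 tcp fence [-119.    58.4] z 64.3 yaw_vs_fence -0.8 tilt 1.31 q1 0.16 q6 1.82 F [-0.7 -0.1  0.4] w -0.3
```

Emit:
jog_arm(deltas=[[[16,0,0,0,0,0,0],[0,0,30,0,0,0,0],[0,0,20,0,0,0,0],[0,0,0,0,0,0,0]]])

```text
clock: 3.0
eef_pos: [0.5257, 0.095, 0.0188]
tool_rot: [0.739, 0.673, 0.009, 0.013]
ft_force: [-0.1, 0.3, 0.6]
grip_width: 0.0001
```

Emit:
jog_arm(deltas=[[[0,7,0,0,0,0,0],[0,7,0,0,0,0,0],[0,7,0,0,0,0,0],[0,7,0,0,0,0,0],[0,7,0,0,0,0,0]]])

```text
clock: 3.5
eef_pos: [0.5632, 0.0937, 0.0249]
tool_rot: [0.739, 0.673, 0.011, 0.012]
ft_force: [-3.2, 1.3, -1.6]
grip_width: -0.0001
```

```bash
python3 st.py top:t2 scene:s2
```

```text
clk 3.50 tcp fence [-99.9  14.3] z 24.9 yaw_vs_fence -1.0 tilt 1.83 q1 0.17 q6 1.83 F [-3.2  1.3 -1.6] w -0.1
top block centre [-175.3   -8. ] ang(long axis from fence y toward +x) -58.2 dotlen 90.2
 corners (-211, 68) (-259, -10) (-140, -84) (-92, -6)
scene block centre [-177.3   -8.4] ang(long axis from fence y toward +x) -57.4 dotlen 90.7
 corners (-211, 68) (-261, -9) (-143, -85) (-94, -7)
```

Emit:
jog_arm(deltas=[[[-2,6,5,1.8,0,0,0],[-2,8,2,0,0,0,0],[-2,8,0,0,0,0,0],[-2,8,0,0,0,0,0],[-2,8,0,0,0,0,0]]])

```text
clock: 4.1
eef_pos: [0.5997, 0.0837, 0.0204]
tool_rot: [0.738, 0.675, 0.001, -0.004]
ft_force: [-3.7, 2.0, 0.2]
grip_width: -0.0002
```

```bash
python3 st.py top:t3
```

```text
clk 4.10 tcp fence [-107.1  -22.9] z 20.4 yaw_vs_fence -0.8 tilt 0.46 q1 0.13 q6 1.80 F [-3.7  2.   0.2] w -0.2
top block centre [-185.1  -21.1] ang(long axis from fence y toward +x) -35.8 dotlen 88.4
 corners (-189, 63) (-263, 9) (-182, -105) (-107, -51)
```

Emit:
jog_arm(deltas=[[[8,-8,-20,0,0,0,0],[0,0,-45,0,0,0,0],[-45,0,0,0,0,0,0],[-45,0,0,0,0,0,0],[-45,0,0,0,0,0,0]]])

```text
clock: 4.65
eef_pos: [0.5909, -0.0444, 0.0898]
tool_rot: [0.736, 0.677, 0.006, 0.005]
ft_force: [0.9, -0.8, 0.1]
grip_width: -0.0002
```

Emit:
jog_arm(deltas=[[[-40,5,0,0,0,0,0],[-5,0,0,0,0,0,0],[0,0,35,0,0,0,0],[0,0,30,0,0,0,0],[0,0,0,0,0,0,0]]])

```text
clock: 5.15
eef_pos: [0.601, -0.1038, 0.0291]
tool_rot: [0.74, 0.672, 0.009, 0.016]
ft_force: [-1.4, 0.8, 0.0]
grip_width: -0.0002
```

```bash
python3 st.py
```

```text
clk 5.15 tcp fence [-294.   -38.3] z 29.1 yaw_vs_fence -1.2 tilt 2.10 q1 -0.17 q6 1.50 F [-1.4  0.8  0. ] w -0.2
```

Emit:
jog_arm(deltas=[[[5,-8,10,2,0.5,1,0],[10,-10,3,0,0,0,0],[7,-6,0,0,0,0,0],[7,-6,0,0,0,0,0],[7,-5,0,0,0,0,0]]])

```text
clock: 5.65
eef_pos: [0.5733, -0.0638, 0.0191]
tool_rot: [0.747, 0.665, 0.0, 0.002]
ft_force: [-1.2, -4.4, -1.1]
grip_width: 0.0001
```

Emit:
jog_arm(deltas=[[[7,-5,0,0,0,0,0],[7,-5,0,0,0,0,0],[8,-4,0,0,0,0,0],[8,-4,0,0,0,0,0]]])

```text
clock: 6.05
eef_pos: [0.5568, -0.0315, 0.0196]
tool_rot: [0.748, 0.664, -0.002, 0.004]
ft_force: [-0.6, -4.4, -1.1]
grip_width: -0.0
```

```bash
python3 st.py top:t4
```

```text
clk 6.05 tcp fence [-225.2   11.2] z 19.6 yaw_vs_fence -2.4 tilt 0.49 q1 -0.05 q6 1.64 F [-0.6 -4.4 -1.1] w -0.0
dots 1
```

```bash
python3 st.py scene:s5
```

```text
clk 6.10 tcp fence [-223.6   11.9] z 19.6 yaw_vs_fence -2.3 tilt 0.37 q1 -0.05 q6 1.64 F [-1.3 -1.8  0.3] w -0.2Traceback (most recent call last):
  File "st.py", line 60, in <module>
    cam,nm=c.split(":"); block(snap(cam,nm),cam)
                         ~~~~~^^^^^^^^^^^^^^^^^^
  File "st.py", line 49, in block
    e,i,j=best;d=f[i]-f[j];d=d if d[0]>0 else -d
    ^^^^^
TypeError: cannot unpack non-iterable NoneType object
```

Emit:
jog_arm(deltas=[[[-30,5,0,0,0,-2,0],[-45,0,-20,0,0,0,0],[-45,0,-40,0,0,0,0],[0,0,0,0,0,0,0]]])

```text
clock: 6.55
eef_pos: [0.5555, -0.1416, 0.0776]
tool_rot: [0.731, 0.682, 0.005, 0.002]
ft_force: [1.6, 0.0, 0.7]
grip_width: 0.0
```

```bash
python3 st.py top:t6 scene:s6
```

```text
clk 6.55 tcp fence [-335.1    4.1] z 77.6 yaw_vs_fence 0.3 tilt 0.59 q1 -0.25 q6 1.39 F [1.6 0.  0.7] w 0.0
top block centre [-154.1  -17.8] ang(long axis from fence y toward +x) -15.9 dotlen 89.6
 corners (-129, 62) (-218, 37) (-179, -98) (-91, -73)
scene block centre [-155.7  -17.5] ang(long axis from fence y toward +x) -15.7 dotlen 90.0
 corners (-130, 62) (-219, 37) (-181, -97) (-93, -73)
```

Emit:
jog_arm(deltas=[[[45,8,0,0,0,0,0],[48,10,0,0,0,0,0],[48,10,0,0,0,0,0],[48,10,0,0,0,0,0],[48,10,0,0,0,0,0]]])

```text
clock: 7.15
eef_pos: [0.6126, 0.1006, 0.0701]
tool_rot: [0.732, 0.681, 0.002, -0.008]
ft_force: [1.0, -0.4, -0.3]
grip_width: -0.0
```

Emit:
jog_arm(deltas=[[[31,9,0,0,0,0,0],[0,0,0,0,0,0,0]]])

```text
clock: 7.35
eef_pos: [0.6222, 0.1435, 0.0675]
tool_rot: [0.728, 0.686, 0.003, -0.01]
ft_force: [-0.0, -0.0, -0.1]
grip_width: -0.0001
```

```bash
python3 st.py
```

```text
clk 7.35 tcp fence [-45.8 -40.8] z 67.5 yaw_vs_fence 0.9 tilt 1.22 q1 0.22 q6 1.85 F [-0.  -0.  -0.1] w -0.1
```

Emit:
jog_arm(deltas=[[[-9,15,0,0.5,-1,0,0],[0,0,30,0,0,0,0],[0,0,18,0,0,0,0],[0,0,0,0,0,0,0]]])

```text
clock: 7.75
eef_pos: [0.6304, 0.1415, 0.013]
tool_rot: [0.724, 0.69, -0.009, -0.011]
ft_force: [-0.9, -0.4, -1.0]
grip_width: -0.0003
```

```bash
python3 st.py top:t7
```

```text
clk 7.75 tcp fence [-47.1 -49.1] z 13.0 yaw_vs_fence 1.6 tilt 1.68 q1 0.22 q6 1.84 F [-0.9 -0.4 -1. ] w -0.3
top block centre [-154.2  -17.8] ang(long axis from fence y toward +x) -15.9 dotlen 89.8
 corners (-129, 62) (-218, 37) (-179, -98) (-91, -73)
```

View pics/t7.png

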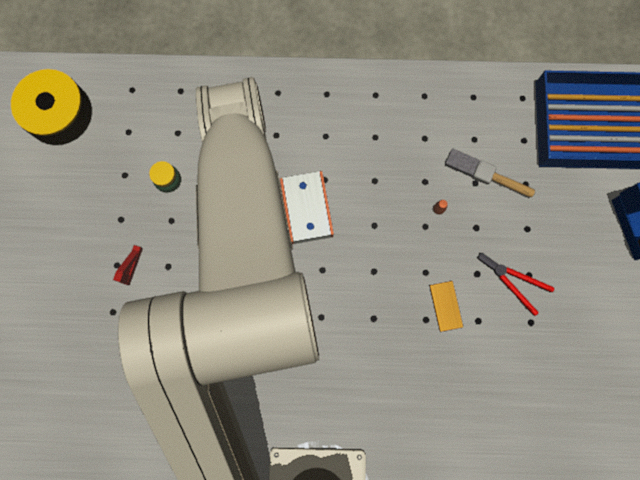

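Emit:
jog_arm(deltas=[[[-10,10,-2,-1.6,0,1,0],[-12,2,0,0,0,0,0],[-10,2,0,0,0,0,0],[-7,2,0,0,0,0,0],[-7,1,0,0,0,0,0]]])

```text
clock: 8.3
eef_pos: [0.6476, 0.0933, 0.0192]
tool_rot: [0.73, 0.684, 0.005, 0.0]
ft_force: [1.3, 3.0, -1.5]
grip_width: -0.0002
```

```bash
python3 st.py top:t8
```

```text
clk 8.30 tcp fence [-93.9 -69.9] z 19.2 yaw_vs_fence 0.6 tilt 0.56 q1 0.14 q6 1.78 F [ 1.3  3.  -1.5] w -0.2
dots 0
```

Emit:
jog_arm(deltas=[[[-6,0,0,0,0,0,0],[-6,0,0,0,0,0,0],[3,0,0,0,0,0,0],[30,0,-10,0,0,0,0],[10,0,-50,0,0,0,0]]])

```text
clock: 8.85
eef_pos: [0.6435, 0.1175, 0.0725]
tool_rot: [0.732, 0.681, -0.004, -0.003]
ft_force: [0.2, 0.4, 0.1]
grip_width: -0.0002
```

Emit:
jog_arm(deltas=[[[0,-48,-20,0,0,0,85],[0,-48,0,0,0,0,85],[-10,-48,0,0,0,0,85],[-48,-48,0,0,0,0,85],[-48,0,0,0,0,0,85]]])

```text
clock: 9.35
eef_pos: [0.4632, 0.0406, 0.0989]
tool_rot: [0.729, 0.685, 0.002, 0.004]
ft_force: [2.3, -1.0, -1.0]
grip_width: 0.0725
```

```bash
python3 st.py top:t9 scene:s9
```

```text
clk 9.35 tcp fence [-160.4  110. ] z 98.9 yaw_vs_fence 0.8 tilt 0.44 q1 0.09 q6 1.72 F [ 2.3 -1.  -1. ] w 72.5
dots 0
scene block centre [-169.2  -15.2] ang(long axis from fence y toward +x) -3.2 dotlen 90.4
 corners (-127, 57) (-219, 52) (-211, -88) (-119, -83)
```

Emit:
jog_arm(deltas=[[[-48,0,0,0,0,0,85],[-48,30,0,0,0,0,85],[-10,45,0,0,0,0,85],[0,45,0,0,0,0,85],[0,0,0,0,0,0,85]]])

```text
clock: 9.95
eef_pos: [0.578, -0.0758, 0.1014]
tool_rot: [0.733, 0.68, -0.0, 0.006]
ft_force: [-0.6, 0.1, 0.0]
grip_width: 0.0848
```

```bash
python3 st.py top:t10 scene:s10
```

```text
clk 9.95 tcp fence [-267.8  -13.3] z 101.4 yaw_vs_fence 0.1 tilt 0.72 q1 -0.13 q6 1.52 F [-0.6  0.1  0. ] w 84.8
top block centre [-167.9  -15.6] ang(long axis from fence y toward +x) -2.9 dotlen 89.8
 corners (-125, 57) (-217, 52) (-210, -88) (-118, -83)Traceback (most recent call last):
  File "st.py", line 60, in <module>
    cam,nm=c.split(":"); block(snap(cam,nm),cam)
                         ~~~~~^^^^^^^^^^^^^^^^^^
  File "st.py", line 49, in block
    e,i,j=best;d=f[i]-f[j];d=d if d[0]>0 else -d
    ^^^^^
TypeError: cannot unpack non-iterable NoneType object
```

Emit:
jog_arm(deltas=[[[0,0,40,0.5,0.5,0,85],[0,0,40,0,0,0,85],[0,0,13,0,0,0,85],[10,0,0,0,0,0,85],[0,0,0,0,0,0,85]]])

```text
clock: 10.55
eef_pos: [0.5693, -0.0618, 0.0077]
tool_rot: [0.732, 0.681, -0.003, -0.003]
ft_force: [0.5, -0.4, 0.6]
grip_width: 0.085
```

```bash
python3 st.py
```

```text
clk 10.55 tcp fence [-254.5   -3.5] z 7.7 yaw_vs_fence 0.3 tilt 0.47 q1 -0.11 q6 1.53 F [ 0.5 -0.4  0.6] w 85.0
```

Emit:
jog_arm(deltas=[[[6,13,0,0,0,0.3,85],[8,0,0,0,0,0,85],[6,0,0,0,0,0,85],[6,0,0,0,0,0,85],[6,0,0,0,0,0,85]]])

```text
clock: 11.05
eef_pos: [0.5837, -0.029, 0.0126]
tool_rot: [0.733, 0.68, -0.004, -0.0]
ft_force: [-0.9, -7.9, -1.0]
grip_width: 0.085
```

Emit:
jog_arm(deltas=[[[6,0,0,0,0,0,85],[6,0,0,0,0,0,85],[6,0,0,0,0,0,85],[6,0,0,0,0,0,85],[0,0,0,0,0,0,85]]])

```text
clock: 11.55
eef_pos: [0.5845, -0.0094, 0.0129]
tool_rot: [0.735, 0.678, -0.008, 0.005]
ft_force: [0.6, 0.4, -0.1]
grip_width: 0.0849
```

```bash
python3 st.py top:t11
```

```text
clk 11.55 tcp fence [-201.1  -14.7] z 12.9 yaw_vs_fence -0.3 tilt 1.10 q1 -0.01 q6 1.64 F [ 0.6  0.4 -0.1] w 84.9
dots 0
```

View pics/t11.png

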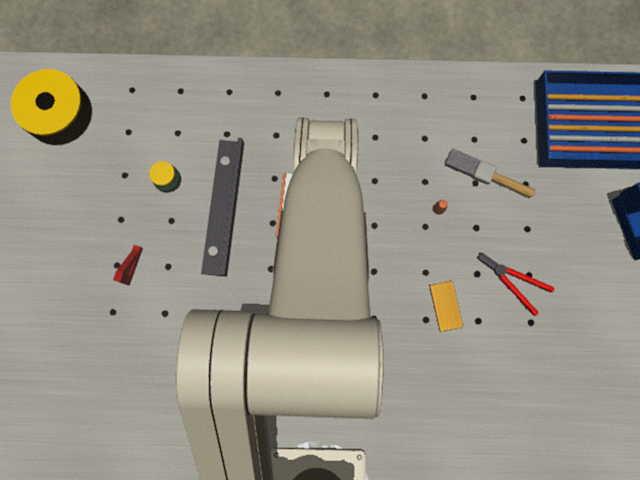

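Emit:
jog_arm(deltas=[[[-10,0,0,1,0,-0.3,85],[-45,0,0,0,0,0,85],[-45,0,0,0,0,0,85],[0,0,0,0,0,0,85]]])

```text
clock: 12.0
eef_pos: [0.5788, -0.1104, 0.0156]
tool_rot: [0.731, 0.682, -0.013, -0.003]
ft_force: [-0.5, 0.6, -0.1]
grip_width: 0.0849
```

```bash
python3 st.py top:t12; python3 st.py top:t13
```

```text
clk 12.00 tcp fence [-302.3  -16.8] z 15.6 yaw_vs_fence 0.4 tilt 1.49 q1 -0.18 q6 1.46 F [-0.5  0.6 -0.1] w 84.9
top block centre [-143.3  -15.9] ang(long axis from fence y toward +x) 0.3 dotlen 90.1
 corners (-97, 54) (-189, 54) (-190, -86) (-98, -86)
clk 12.05 tcp fence [-300.1  -16.7] z 15.4 yaw_vs_fence 0.5 tilt 1.45 q1 -0.18 q6 1.46 F [ 0.1  1.3 -0.5] w 84.7
top block centre [-143.4  -15.9] ang(long axis from fence y toward +x) 0.4 dotlen 90.2
 corners (-97, 54) (-189, 54) (-190, -86) (-98, -86)
```

Emit:
jog_arm(deltas=[[[30,0,6,-1.3,0.8,0.4,85],[35,0,0,0,0,0,85],[18,0,0,0,0,0,85],[8,0,0,0,0,0,85],[8,0,0,0,0,0,85]]])

```text
clock: 12.6
eef_pos: [0.5862, -0.0037, 0.0091]
tool_rot: [0.732, 0.681, 0.001, -0.0]
ft_force: [-0.4, -6.7, -1.1]
grip_width: 0.085
```

Emit:
jog_arm(deltas=[[[8,0,0,0,0,0,85],[8,0,0,0,0,0,85],[8,0,0,0,0,0,85],[8,0,0,0,0,0,85],[8,0,0,0,0,0,85]]])

```text
clock: 13.1
eef_pos: [0.5885, 0.0264, 0.0093]
tool_rot: [0.734, 0.679, -0.009, 0.008]
ft_force: [-1.1, -7.7, 2.5]
grip_width: 0.085
```

```bash
python3 st.py
```

```text
clk 13.10 tcp fence [-165.1  -16. ] z 9.3 yaw_vs_fence -0.2 tilt 1.37 q1 0.06 q6 1.71 F [-1.1 -7.7  2.5] w 85.0
```

Emit:
jog_arm(deltas=[[[8,0,0,0,1.2,-0.2,85],[8,0,0,0,0,0,85],[8,0,0,0,0,0,85],[8,0,0,0,0,0,85],[8,0,0,0,0,0,85]]])

```text
clock: 13.6
eef_pos: [0.5909, 0.0539, 0.0093]
tool_rot: [0.736, 0.676, -0.01, 0.01]
ft_force: [0.1, -7.7, 2.6]
grip_width: 0.0854
```

```bash
python3 st.py
```

```text
clk 13.60 tcp fence [-137.5  -16.3] z 9.3 yaw_vs_fence -0.5 tilt 1.62 q1 0.11 q6 1.76 F [ 0.1 -7.7  2.6] w 85.4
```

Emit:
jog_arm(deltas=[[[6,0,0,0,1,-0.5,85],[6,0,0,0,0,0,85],[6,0,0,0,0,0,85],[6,0,0,0,0,0,85],[5,0,0,0,0,0,85]]])

```text
clock: 14.1
eef_pos: [0.5924, 0.0702, 0.0094]
tool_rot: [0.736, 0.676, -0.013, 0.012]
ft_force: [-1.7, -8.2, 1.8]
grip_width: 0.085
```

Emit:
jog_arm(deltas=[[[4,0,0,0,0,0,85],[4,0,0,0,0,0,85],[4,0,0,0,0,0,85]]])

```text
clock: 14.4
eef_pos: [0.5926, 0.0739, 0.0096]
tool_rot: [0.738, 0.674, -0.02, 0.018]
ft_force: [-1.3, -7.7, 1.7]
grip_width: 0.0848
```

```bash
python3 st.py
```

```text
clk 14.40 tcp fence [-117.4  -16.5] z 9.6 yaw_vs_fence -0.9 tilt 3.03 q1 0.15 q6 1.81 F [-1.3 -7.7  1.7] w 84.8
```

Emit:
jog_arm(deltas=[[[6,0,0,0,3.5,-1.2,85],[6,0,0,0,0.8,-0.2,85],[6,0,0,0,0.8,-0.2,85]]])

```text
clock: 14.7
eef_pos: [0.5938, 0.086, 0.0091]
tool_rot: [0.73, 0.683, 0.009, -0.009]
ft_force: [-0.2, -6.3, -0.6]
grip_width: 0.0853
```

```bash
python3 st.py
```

```text
clk 14.70 tcp fence [-105.3  -16.8] z 9.1 yaw_vs_fence 0.5 tilt 1.51 q1 0.13 q6 1.77 F [-0.2 -6.3 -0.6] w 85.3
```

Emit:
jog_arm(deltas=[[[4,0,0,0,-0.5,0.4,85],[4,0,0,0,0.5,0,85]]])

```text
clock: 14.9
eef_pos: [0.5935, 0.0882, 0.0092]
tool_rot: [0.734, 0.679, 0.005, -0.006]
ft_force: [-1.0, -9.2, 0.6]
grip_width: 0.0852
```

Emit:
jog_arm(deltas=[[[4,0,0,0,0.5,0,85],[4,0,0,0,0.5,0,85]]])

```text
clock: 15.1
eef_pos: [0.5934, 0.0882, 0.0091]
tool_rot: [0.735, 0.678, 0.005, -0.007]
ft_force: [-0.5, -11.3, 2.1]
grip_width: 0.0851
```

```bash
python3 st.py top:t14
```

```text
clk 15.10 tcp fence [-103.1  -16.3] z 9.1 yaw_vs_fence -0.3 tilt 0.96 q1 0.14 q6 1.79 F [ -0.5 -11.3   2.1] w 85.1
dots 0
```

Emit:
jog_arm(deltas=[[[7,0,0,0,0.5,0,85],[9,0,0,0,0.5,0,85],[9,0,0,0,0,0,85]]])

```text
clock: 15.45
eef_pos: [0.5932, 0.0873, 0.0093]
tool_rot: [0.738, 0.675, -0.007, 0.005]
ft_force: [-1.3, -25.4, 5.7]
grip_width: 0.085
```

Emit:
jog_arm(deltas=[[[-12,0,0,0,0,0,85],[-45,0,0,0,0,0,85],[-48,0,0,0,0,0,85],[-48,0,-20,0,0,0,85],[-10,0,-45,0,0,0,85]]])

```text
clock: 15.95
eef_pos: [0.5742, -0.0757, 0.0714]
tool_rot: [0.737, 0.676, -0.011, -0.001]
ft_force: [-0.2, 1.2, -0.1]
grip_width: 0.0846
```

```bash
python3 st.py top:t15; python3 - <<'E'
from h import *
o=np.zeros((480,640,3),np.uint8)
a=cv2.imread("pics/t15.png");cv2.imwrite("pics/z15.png",np.hstack([cv2.resize(a[120:290,190:370],(560,529),interpolation=2),cv2.resize(a,(240,529))])[:, :800])
E
```

```text
clk 15.95 tcp fence [-267.9   -9.5] z 71.4 yaw_vs_fence -0.6 tilt 1.30 q1 -0.12 q6 1.53 F [-0.2  1.2 -0.1] w 84.6
top block centre [-45.9 -16.9] ang(long axis from fence y toward +x) -0.1 dotlen 90.0
 corners (0, 53) (-92, 53) (-92, -87) (0, -87)
```

View pics/z15.png

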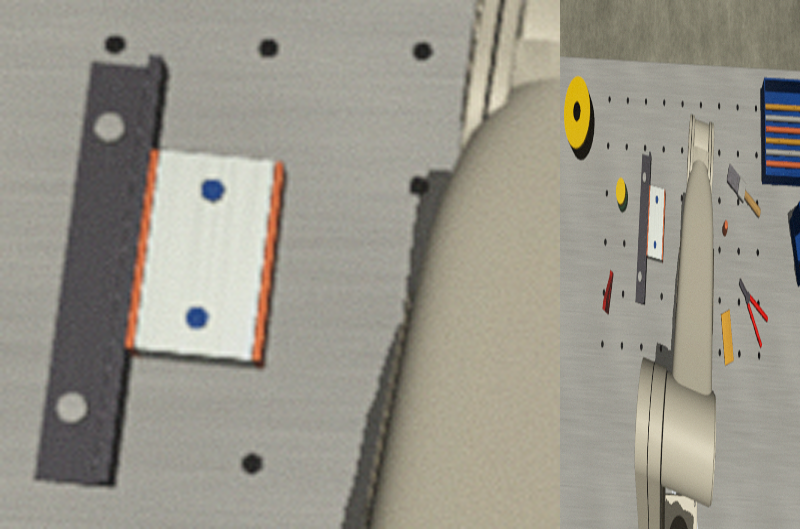

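The block lies flush: its copper side follows the fence from (155,150) to (130,350) in the crop, with no gap. The hand is clear of it. I'll let the arm come to rest and hand in.

Emit:
jog_arm(deltas=[[[0,0,-40,0,0,0,85],[0,0,0,0,0,0,85],[0,0,0,0,0,0,85]]])

```text
clock: 16.3
eef_pos: [0.5825, -0.0773, 0.1266]
tool_rot: [0.738, 0.675, -0.003, 0.007]
ft_force: [0.4, 0.9, -1.0]
grip_width: 0.0851
```

```bash
python3 st.py top:t16; python3 -c "
from workcell import *
print(job_done())"
```

```text
clk 16.30 tcp fence [-268.9  -17.9] z 126.6 yaw_vs_fence -0.8 tilt 0.90 q1 -0.12 q6 1.54 F [ 0.4  0.9 -1. ] w 85.1
top block centre [-45.9 -16.9] ang(long axis from fence y toward +x) -0.1 dotlen 90.1
 corners (0, 53) (-92, 53) (-92, -87) (0, -87)
the job is handed in; nothing more can be done
None
```

The chill block now lies with one copper side flush against the fence, and I handed the job in at about 16 s of the 72 s allowed.

- **Turning:** I walked the block round from 73° askew with four closed-fingertip corner pushes, on alternating ends. A two-finger push then squared it to 0.4° while it was still about 97 mm clear of the fence.
- **Pushing home:** I pushed it straight in and pressed it home; the highest force I read was about 25 N. Then I drew the hand away.
- **Last check (top view):** The centre is at fence x = -45.9 mm (home is -46), the angle is -0.1°, and no gap shows along the copper side. The hand is clear and reads about zero force.
- **Other items:** The tools and parts look unmoved in the pictures, but I did not re-measure them.
- **Failed readings:** Several pictures gave no block reading because the arm hid its blue dots. I drew the arm back and measured again where it mattered. The final pose rests on the top camera alone. Wherever both cameras saw the block, they agreed to about 2 mm and 1°.

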